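# Seat a bar blank in a V-block against its back stop

## Task

Take the round aluminium bar from the wooden cradle, lay it gently in the groove of the V-block in front of the sprung hold-down, then slide it under the hold-down until it is solid against the back stop, whose screw may stand anywhere in its range. Lean on it along the groove with about 15 N for a second, so that it bears on both flanks and the stop together, but never load the stop beyond 25 N. Leave the bar there, fully home, and disturb nothing else.

Things in the scene. Friction and masses are not known exactly. Their poses are not given: they have to be found in the camera images.
- bar: round aluminium bar blank, 40 mm diameter, 110 mm long, about 0.37 kg, ends flat, 34 mm across, with tapers 6 mm long, both ends alike. Origin at its middle on its axis; its x axis is the bar's axis (it may be rolled about it). At the start it lies along the cradle, axis 32 mm above the table.
- cradle: plywood board 150 x 100 mm, 12 mm thick, fixed, with two strips along its x axis whose tops are 20 mm above the table and whose inner faces are 33 mm apart; the bar lies on the board between them. Origin under its centre on the table; x along the strips.
- vblock: oiled steel V-block, fixed. Origin on the table under the groove; x along the 90 degree groove, from its open front to the back stop; z up. Body from x = -75 to +75 mm, 92 mm wide, top 45 mm above the table; groove 38.6 mm wide at the top, over the whole length. A seated bar's axis is 54 mm above the table at y = 0, 9 mm above the block's top.
- flank_left: the groove's flank on the V-block's +y side, a flat steel face at 45 degrees, part of the V-block (same origin and axes as vblock)
- flank_right: the groove's flank on the V-block's -y side, as flank_left
- holddown (a joint): lift (m) of the sprung pad under the bridge: 0 when free, about 0.003 with a bar beneath. Flat from x = 16 to 32 mm in the V-block's frame, 15 degree lead-in from x = 0; underside 71 mm above the table at 0. Presses down 2 to 3.5 N. Entering it raises the push force, then the bar drags, 1 to 4 N in all: that is not the stop; the solid rise later is.
- stop: back stop: steel bracket 64 mm wide, 12 mm thick, fixed across the groove at x = 58 mm in the V-block's frame, top 73 mm above the table, with a locked stop screw through it on the seated axis. Origin: centre of the bracket's front face on that axis; axes as the V-block's. The bar bears on the screw's rigid flat 18 mm end, which sticks out 4 to 22 mm to -x: not measured, find it by feel.
- oilcan: bystander: grey can, 60 mm diameter, 100 mm high, origin under it
- hammer: bystander: hammer lying on the table
- brushpot: bystander: white ceramic pot, 72 mm diameter, 85 mm high, origin under it
- lay (a point): point on the V-block (x = -61 mm, y = 0 in its frame, 54 mm above the table), where the middle of the bar can first be laid: its leading end is then about 5 mm short of the hold-down's lead-in, it is stable, and its tail overhangs the front. From there it goes 42 to 60 mm in, pushed e.g. with shut fingers on its tail end.
- bridge (a point): top centre of the bridge across the groove (x = 24 mm in the V-block's frame, 94 mm above the table; bridge 12 mm thick along the groove, screw head on it to 101 mm, posts from 30 to 42 mm each side of the groove's middle). It carries the hold-down; the bar cannot be lowered in under it, only slid.
Not all that is in view belongs to the job. Of the things like the vblock, leave any that is yellow; of the rest the larger one is meant.

How it is judged:
By the outcome, as a careful person would: the job done as asked, in the order asked, and still so for the second after the job is handed in, with the robot touching nothing.
It also fails if it takes over 64 s, if anything falls off the work surface, if the arm or the gripper's body presses on something with over 40 N, if the wrist force passes 120 N, or if a joint passes its speed limit or range.

## Robot

A 6-joint arm with a two-finger parallel gripper is mounted at the origin on the work surface. World frame = base frame: x ahead of the robot, y to its left, z up, the work surface at z = 0. Lengths are in mm, angles in degrees, forces in N, time in s.
With the tool pointing down it reaches from about 375 to 975 mm from the base axis. Payload 3.8 kg.
Tool frame: the origin (TCP) lies midway between the tips of the shut fingers; the grasp point (between the pads) lies manip.hold_point_z behind it (manip.hold_point_z is the distance from the TCP to the grasp point, in mm); z points along the fingers, y is the line along which they close (so a half turn about z gives the same grasp; the last joint's range is limited). The gripper opens to 85 mm and grips with 20 to 120 N. Pads are 22 mm wide; open, the fingers measure 114 mm over their backs; the gripper's body (76 mm by 85 mm) begins 54 mm behind the grasp point. The pads swing forward as they close: fully open they stand 13 mm farther back than shut.
Start: joints at [-69.723, 15.12, 91.902, -0, 72.978, -2.114], TCP at [257.121, -624.105, 231.28] pointing down, gripper open.
Joint ranges: [-150.88, 150.88], [-54.13, 125.18], [17.81, 147.31], [-75.09, 255.09], [0, 152.58], [-146.25, 146.25]. Speed limits (degrees/s): [147.25, 147.25, 180, 180, 180, 180].

## Interface

Orientations are given as a 3x3 rotation matrix whose columns are the frame's x, y, z axes.
In Python, from station import manip gives the robot as it stands. Calls block until the motion is done:
- manip.move_ptp(position, orientation): joint-space move of the TCP to a pose.
- manip.move_linear(position, feed=150, attitude=None, until_force=None): straight line of the TCP; attitude=None keeps the orientation; feed is the mean speed in mm/s. With until_force (N) it stops when the force on the tool has changed by that much, and returns True; else False.
- manip.move_joints(angles): joint-space move.
- manip.set_gripper(opening, grasp_force=None): finger opening in mm; grasp_force is the grip in N (None keeps the last); returns when the fingers have stopped.
- manip.wait(seconds).
- manip.ik(position, orientation): joint angles nearest the present ones, or None.
- manip.capture(name): name is "side" or "top"; returns a dict with "img" (384x512x3 uint8, red, green, blue), "camera_matrix" (3x3 intrinsics, pixels), "k1" (the pictures are not rectified: a ray, as slopes to the right and down, at radius r is drawn at 1 + k1 r^2 times it, then the intrinsics apply), "R" (3x3) and "t" (3): a world point X has camera coordinates R X + t. Camera axes: x right, y down, z forward; pixel columns grow to the right and rows downward; lengths in mm; the calibration is good to about 2 mm. A picture is of the moment at which its call begins. There is no depth.
A pose or a line that the arm cannot do raises manip.MotionError and nothing moves.
- manip.job_done(): hands the job in; it is judged then, once.
Readings, each from a call of its own:
- manip.current_t(): time.
- manip.current_joints(): joint angles.
- manip.current_qvel(): joint speeds.
- manip.current_tau(): joint torques, N m.
- manip.current_tcp_pos(): TCP position.
- manip.current_eef_rot(): TCP orientation.
- manip.current_contact_force(): force on the tool from outside, world axes, zero at the start.
- manip.current_ft_torque(): the same for the moment, N m.
- manip.current_grip_width(): finger opening in mm.
- manip.current_grasp_force(): force on a finger pad.
Only numpy, scipy, OpenCV 4.12 (cv2) and the standard library are available. Lean on these libraries where they do the work, as an engineer would, in place of code of your own. Each camera call takes 0.05 s, during which the arm holds its last target. There are 200 camera calls.

## Working session

There is one attempt and no reset: what is moved stays moved. The work goes in short steps, each a Python script; the robot and the scene stay as the last script left them, time stands still between calls to the robot, and variables do not carry over. Pictures are saved under pics/ and viewed, at most 10 in all, crops included, and the job is handed in when it is done.

```bash
mkdir -p pics; cat > h.py <<'E'
import numpy as np, cv2, json
from station import manip
def snap(n,name):
    c=manip.capture(n); cv2.imwrite(f'pics/{name}.png',c['img'][:,:,::-1])
    np.savez(f'pics/{name}.npz',**c); return c
def load(name): return dict(np.load(f'pics/{name}.npz'))
def ray2(c,uv,z):
    K=c['camera_matrix'];k1=float(c['k1']);R=c['R'];t=c['t']
    d=np.array([(uv[0]-K[0,2])/K[0,0],(uv[1]-K[1,2])/K[1,1]])
    s=d.copy()
    for _ in range(30): s=d/(1+k1*(s@s))
    r=R.T@np.array([*s,1]); o=-R.T@t
    return o+r*(z-o[2])/r[2]
def proj(c,X):
    K=c['camera_matrix'];p=c['R']@np.array(X,float)+c['t'];s=p[:2]/p[2];s=s*(1+float(c['k1'])*(s@s))
    return np.array([K[0,0]*s[0]+K[0,2],K[1,1]*s[1]+K[1,2]])
def crop(name,out,x0,y0,w,h,f):
    im=cv2.imread(f'pics/{name}.png')[y0:y0+h,x0:x0+w]
    cv2.imwrite(f'pics/{out}.png',cv2.resize(im,None,fx=f,fy=f,interpolation=cv2.INTER_CUBIC))
E
python3 - <<'E'
from h import *
a=snap('top','t0');b=snap('side','s0')
im=np.vstack([a['img'],b['img']])[:,:,::-1]
cv2.imwrite('pics/both0.png',cv2.resize(im,None,fx=.78,fy=.78))
for c in(a,b):print(-c['R'].T@c['t'],c['R'][2],c['k1'],c['camera_matrix'][0,0])
print(manip.hold_point_z,manip.current_eef_rot())
E
```

```text
[ 376.95267401   -6.80932999 1331.66900167] [ 2.20999584e-01 -2.92547009e-05 -9.75273901e-01] -0.024087643030830743 474.0920406984404
[ 364.65056611  847.03273054 1200.61955967] [ 0.20520007 -0.59371549 -0.77807123] 0.01460319256527873 458.36012722368633
18.700000000000003 [[ 9.24595064e-01  3.80950726e-01 -7.15560070e-04]
 [ 3.80951391e-01 -9.24593049e-01  1.93170129e-03]
 [ 7.42811414e-05 -2.05863508e-03 -9.99997878e-01]]
```

View pics/t0.png

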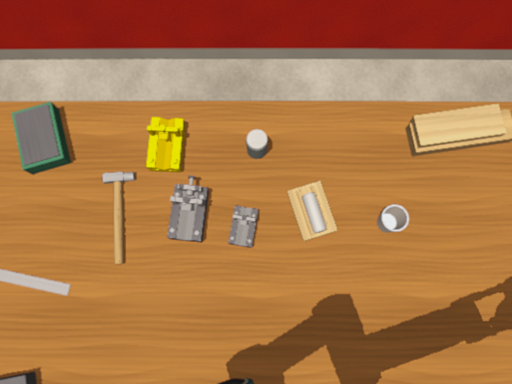

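View pics/s0.png

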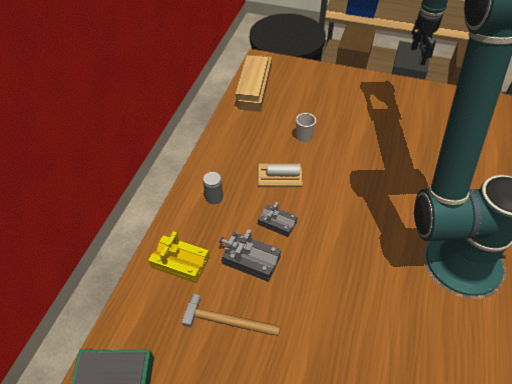

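The top view shows three V-blocks: yellow at (166,144), large grey at (189,210) and small grey at (243,226). The large grey one fits, being not yellow and the larger of the other two. The bar and cradle are at (313,211). I'll confirm this in crops.

```bash
python3 - <<'E'
from h import *
crop('t0','c1',158,168,100,82,7)
crop('t0','c2',280,172,64,72,8)
crop('s0','c3',210,152,100,130,4.6)
E
```

```text
(no output)
```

View pics/c1.png

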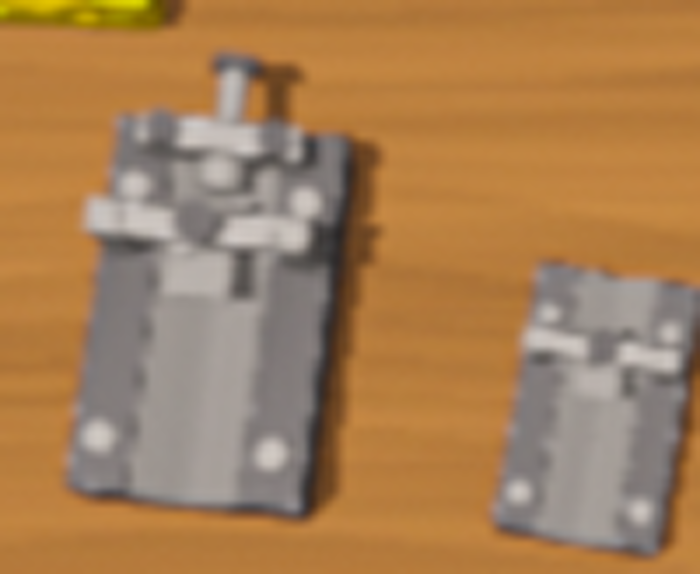

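View pics/c2.png

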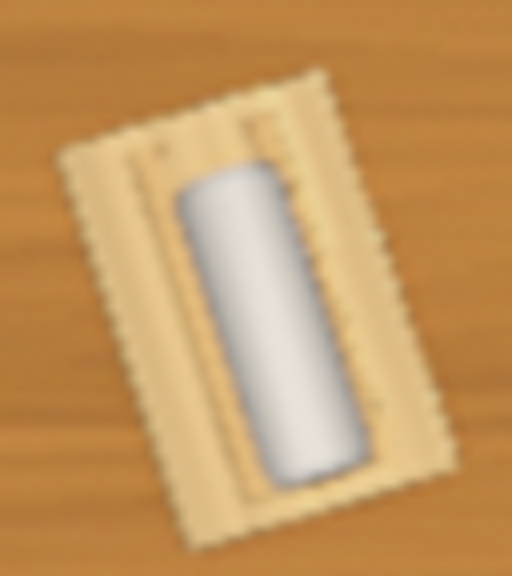

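View pics/c3.png

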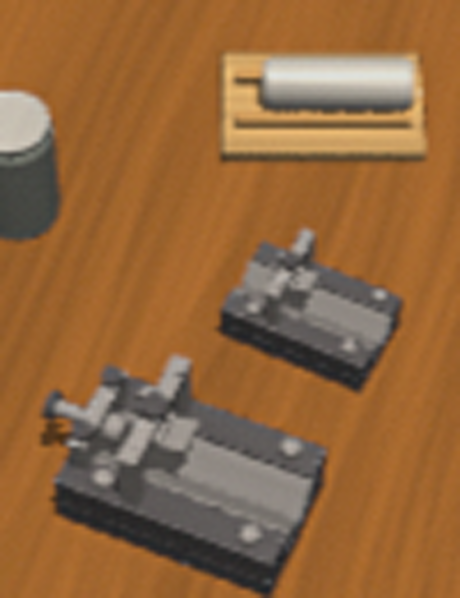

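The crops confirm it: the large grey block has the bridge, stop bracket and screw, with its groove opening toward the robot. I'll fit poses from the corner pixels in both views.

```bash
cat > fit.py <<'E'
from h import *
from scipy.optimize import least_squares
t=load('t0');s=load('s0')
px=lambda p,o,f:((np.array(p)+.5)/f-.5+np.array(o))
def fit(obs,x0):
    def X(q,m): c,n=np.cos(q[2]),np.sin(q[2]); return [q[0]+c*m[0]-n*m[1],q[1]+n*m[0]+c*m[1],m[2]]
    f=lambda q:np.concatenate([proj(c,X(q,m))-p for c,m,p in obs])
    r=least_squares(f,x0,x_scale=[10,10,.05],loss='soft_l1'); return r.x,r.fun.reshape(-1,2)
T1=lambda *p:px(p,(158,168),7);T2=lambda *p:px(p,(280,172),8);S3=lambda *p:px(p,(210,152),4.6)
vt=[(t,(-75,46,45),T1(70,488)),(t,(-75,-46,45),T1(305,515)),(t,(75,-46,45),T1(350,138)),(t,(75,46,45),T1(120,118)),(t,(-75,19.3,45),T1(133,496)),(t,(-75,-19.3,45),T1(243,508))]
vs=[(s,(-75,-46,45),S3(326,452)),(s,(75,46,45),S3(58,485)),(s,(-75,46,0),S3(268,594)),(s,(-75,-46,0),S3(322,490)),(s,(75,46,0),S3(58,512))]
ct=[(t,(75,50,12),T2(60,155)),(t,(75,-50,12),T2(325,70)),(t,(-75,-50,12),T2(458,465)),(t,(-75,50,12),T2(193,548))]
cs=[(s,(75,-50,12),S3(222,55)),(s,(75,50,12),S3(222,155)),(s,(-75,50,12),S3(425,155)),(s,(-75,-50,12),S3(415,57))]
for n,o in(('v top',vt),('v side',vs),('v both',vt+vs),('c top',ct),('c side',cs),('c both',ct+cs)):
    q,r=fit(o,[560,150 if n[0]=='v' else -90,0]);print(n,q[:2].round(1),np.degrees(q[2]).round(2),r.round(1).tolist())
for n,p,z in(('bar far',T2(231,178),32),('bar near',T2(321,475),32),('bar mid',T2(275,328),32),):print(n,ray2(t,p,z))
for n,p in(('side far',S3(262,82)),('side near',S3(413,83))):print(n,ray2(s,p,32))
E
python3 fit.py
```

```text
v top [598.4 183.8] -5.37 [[-0.0, 0.4], [-0.0, -0.2], [0.0, 0.0], [0.1, -0.2], [0.7, 0.2], [-0.9, -0.2]]
v side [601.2 185. ] -6.97 [[0.3, -0.3], [-1.2, -1.2], [0.1, 1.8], [0.7, -0.7], [-0.2, 0.7]]
v both [599.4 184.2] -5.8 [[-0.3, -0.1], [-0.4, -0.5], [0.1, -0.2], [0.2, -0.6], [0.4, -0.2], [-1.3, -0.5], [0.9, -0.9], [-0.5, -0.7], [1.3, 1.4], [1.2, -1.2], [0.5, 1.2]]
c top [ 611.1 -161.7] 17.32 [[-0.2, -0.6], [-0.2, -0.1], [0.6, 0.2], [-0.2, 0.5]]
c side [ 612.5 -159.9] 17.49 [[-0.3, -0.0], [-0.4, 0.2], [0.1, 0.2], [0.6, -0.5]]
c both [ 611.7 -161.1] 17.34 [[-0.4, -0.8], [-0.4, -0.3], [0.4, 0.0], [-0.4, 0.3], [0.1, -0.3], [-0.1, -0.0], [0.4, 0.0], [1.0, -0.7]]
bar far [ 653.3592523  -150.73659513   32.        ]
bar near [ 548.81925087 -179.41075783   32.        ]
bar mid [ 600.11407721 -164.82986489   32.        ]
side far [ 655.93100166 -150.98171204   32.        ]
side near [ 549.15675769 -183.31944847   32.        ]
```

```bash
cat >> h.py <<'E'
V=np.array([599.6,184.3]);YV=np.radians(-5.8)
B=np.array([601.6,-164.6]);YB=np.radians(17.3)
def rot(yaw,flip=0,tilt=0):
    a=yaw+np.pi*flip; g=np.array([np.cos(yaw),np.sin(yaw),0])
    x=np.array([np.cos(a),np.sin(a),0]);z=np.array([0,0,-1.])
    x0=x;ct,st=np.cos(tilt),np.sin(tilt); z=ct*np.array([0,0,-1.])+st*g; y=np.cross(z,x0);y/=np.linalg.norm(y)
    return np.column_stack([np.cross(y,z),y,z])
def vp(x,y,z):
    c,s=np.cos(YV),np.sin(YV); return np.array([V[0]+c*x-s*y,V[1]+s*x+c*y,z])
E
python3 - <<'E'
from h import *
from fit import *
for n,p in(('bf+',T1(98,437)),('bf-',T1(270,454)),('bb+',T1(135,183)),('bb-',T1(303,202))):print(n,ray2(t,p,48)[:2].round(1))
print('screwhead',ray2(t,T1(237,62),54)[:2])
for f in(0,1):
  for P,R in(([*B,150],rot(YB,f)),(vp(-61,0,150),rot(YV,f)),(vp(-130,0,50),rot(YV,f,np.radians(10)))):print(f,np.round(manip.ik(P,R),0))
manip.move_ptp([*B,120],rot(YB,0))
manip.move_linear([*B,25],feed=80,until_force=8)
print(manip.current_tcp_pos(),manip.current_contact_force(),manip.current_t())
manip.set_gripper(30,40)
print(manip.current_grip_width(),manip.current_grasp_force(),manip.current_contact_force())
manip.move_linear([*B,150],feed=80)
print(manip.current_grip_width(),manip.current_grasp_force(),manip.current_contact_force(),manip.current_ft_torque(),manip.current_t())
a=snap('top','t1');b=snap('side','s1')
c=[int(v) for v in proj(a,[*B,140])];d=[int(v) for v in proj(b,[*B,140])]
g=lambda im,p:cv2.resize(im[p[1]-40:p[1]+40,p[0]-50:p[0]+50,::-1],None,fx=4,fy=4,interpolation=cv2.INTER_CUBIC)
cv2.imwrite('pics/g1.png',np.hstack([g(a['img'],c),g(b['img'],d)]))
E
```

```text
v top [598.4 183.8] -5.37 [[-0.0, 0.4], [-0.0, -0.2], [0.0, 0.0], [0.1, -0.2], [0.7, 0.2], [-0.9, -0.2]]
v side [601.2 185. ] -6.97 [[0.3, -0.3], [-1.2, -1.2], [0.1, 1.8], [0.7, -0.7], [-0.2, 0.7]]
v both [599.4 184.2] -5.8 [[-0.3, -0.1], [-0.4, -0.5], [0.1, -0.2], [0.2, -0.6], [0.4, -0.2], [-1.3, -0.5], [0.9, -0.9], [-0.5, -0.7], [1.3, 1.4], [1.2, -1.2], [0.5, 1.2]]
c top [ 611.1 -161.7] 17.32 [[-0.2, -0.6], [-0.2, -0.1], [0.6, 0.2], [-0.2, 0.5]]
c side [ 612.5 -159.9] 17.49 [[-0.3, -0.0], [-0.4, 0.2], [0.1, 0.2], [0.6, -0.5]]
c both [ 611.7 -161.1] 17.34 [[-0.4, -0.8], [-0.4, -0.3], [0.4, 0.0], [-0.4, 0.3], [0.1, -0.3], [-0.1, -0.0], [0.4, 0.0], [1.0, -0.7]]
bar far [ 653.3592523  -150.73659513   32.        ]
bar near [ 548.81925087 -179.41075783   32.        ]
bar mid [ 600.11407721 -164.82986489   32.        ]
side far [ 655.93100166 -150.98171204   32.        ]
side near [ 549.15675769 -183.31944847   32.        ]
bf+ [548.7 226. ]
bf- [542.2 158.8]
bb+ [649.8 215.4]
bb- [642.2 148.7]
screwhead [697.64165861 175.74787961]
0 [-18.  13. 103.  -0.  64.  55.]
0 [ 17.   8. 110.  -0.  63. 113.]
0 [ 23.   3. 127.  -7.  41. 124.]
1 [ -18.   13.  103.   -0.   64. -125.]
1 [ 17.   8. 110.  -0.  63. -67.]
1 [ 23.   3. 127.  -7.  41. -56.]
[ 602.26204239 -164.80777995   25.77139302] [ 0.30513153  0.41603524 -0.0390457 ] 3.5417
38.362614077481055 40.36828815937042 [-1.50735005  0.10987623  2.56533638]
38.63672603624055 40.624452978372574 [-0.49621148 -0.19078161 -4.52070159] [-0.00735713  0.0354268   0.01205522] 5.75
```

View pics/g1.png

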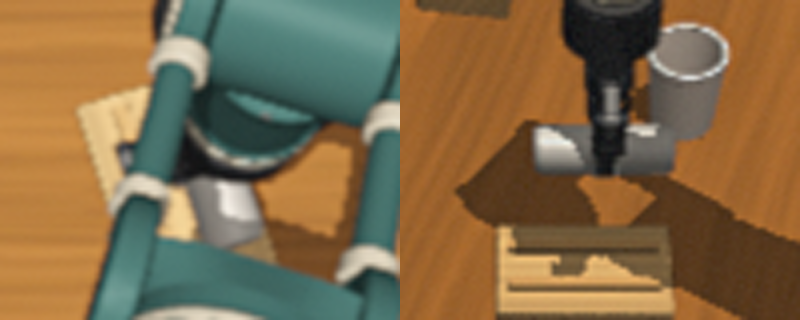

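The bar is held. The bolts and screw head suggest the groove is 1–2 mm further toward +y than my corner fit, so I'll lower gently and let the lateral contact force tell me.

```bash
sed -i 's/^V=.*/V=np.array([599.6,185.5]);YV=np.radians(-5.85)/' h.py
python3 - <<'E'
from h import *
R=rot(YV,0)
def vf():
    f=manip.current_contact_force()-f0;p=manip.current_tcp_pos()-np.array([*V,0])
    c,s=np.cos(YV),np.sin(YV);g=lambda q:np.array([c*q[0]+s*q[1],-s*q[0]+c*q[1],q[2]]).round(2)
    return 'F',g(f),'P',g(p)
manip.move_ptp(vp(-63,0,150),R)
manip.move_linear(vp(-63,0,56),feed=70); manip.wait(.2)
f0=manip.current_contact_force();print(f0,manip.current_tcp_pos()-vp(-63,0,56))
hit=manip.move_linear(vp(-63,0,44.5),feed=8,until_force=2.5)
print(hit,vf(),manip.current_ft_torque());manip.wait(.1);print(vf(),manip.current_t())
np.save('f0.npy',f0)
E
```

```text
[-0.34874371  0.07619196 -3.54449146] [0.29585052 0.08644966 0.43262509]
True ('F', array([0.93, 0.33, 9.69]), 'P', array([-63.01,   0.15,  47.49])) [-0.0078496  -0.02409979 -0.01465389]
('F', array([-0.6 ,  1.04,  9.07]), 'P', array([-63.02,   0.12,  47.44])) 10.0
```

Contact came at the seated height with almost no lateral force, so the bar rests on both flanks. I'll release it, move behind the tail and look.

```bash
python3 - <<'E'
from h import *
manip.set_gripper(60)
manip.move_linear(vp(-63,0,110),feed=90)
manip.move_linear(vp(-190,0,110),feed=150)
manip.set_gripper(0)
print(manip.current_contact_force(),manip.current_t())
a=snap('top','t2');b=snap('side','s2')
def g(c,f,P,w,h):
    q=[int(v) for v in proj(c,P)]
    print(q[0]-w//2,q[1]-h//2)
    return cv2.resize(c['img'][q[1]-h//2:q[1]+h//2,q[0]-w//2:q[0]+w//2,::-1],None,fx=f,fy=f,interpolation=cv2.INTER_CUBIC)
P=vp(-30,0,54)
cv2.imwrite('pics/l1.png',np.hstack([g(a,5,P,80,110),g(b,5,P,80,110)]))
for c in(a,b):print(proj(c,vp(-116,0,54)),proj(c,vp(-6,0,54)))
E
```

```text
[-0.26844077  0.3368908   0.24690479] 12.8083
145 167
220 199
[180.88530999 253.6509932 ] [186.42854443 213.37282312]
[288.75734326 265.32731346] [253.33209802 252.04719389]
```

View pics/l1.png

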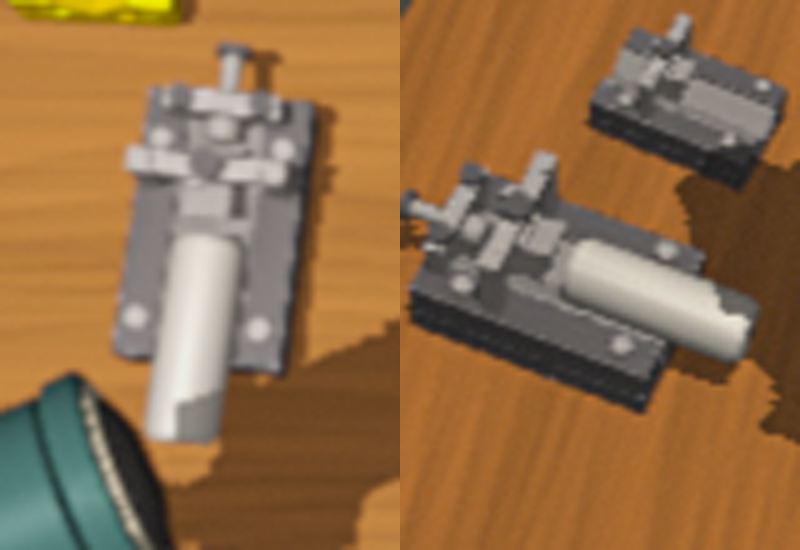

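The top crop shows the bar lying along the groove, tail at (182,440) and nose just short of the hold-down. The side crop agrees. Now I'll push.

```bash
cat >> h.py <<'E'
G=np.array([np.cos(YV),np.sin(YV),0])
def fx(f0): return float((f0-manip.current_contact_force())@G)
def px_(): return float((manip.current_tcp_pos()-np.array([*V,0]))@G)
E
python3 - <<'E'
from h import *
R=rot(YV,0,np.radians(10))
manip.move_ptp(vp(-175,0,90),R)
manip.move_linear(vp(-145,0,50),feed=90);manip.wait(.2)
f0=manip.current_contact_force();np.save('f0.npy',f0);print(f0,manip.current_tcp_pos()-vp(-145,0,50))
print(manip.move_linear(vp(-92,0,50),feed=22,until_force=10),px_(),fx(f0));manip.wait(.1);print(px_(),fx(f0))
print(manip.move_linear(vp(-58,0,50),feed=4,until_force=7),px_(),fx(f0));manip.wait(.1);print(px_(),fx(f0),(manip.current_contact_force()-f0).round(2),manip.current_tcp_pos()-vp(px_(),0,50),manip.current_t())
E
```

```text
[-0.07861631  0.65304465  0.28582695] [0.15852058 0.20098525 0.57506715]
False -92.07373289696322 2.8271358602245993
-92.0786756956344 2.8053545729910256
True -73.81138992802052 0.27470612431321734
-74.58241101038936 0.1777017505063934 [-0.25 -0.69 -0.29] [-0.07351245 -0.71748833 -1.42928199] 21.625
```

```bash
python3 - <<'E'
from h import *
f0=np.load('f0.npy')
print(manip.current_tcp_pos()-vp(px_(),0,50),manip.current_eef_rot()[:,2],rot(YV,0,np.radians(10))[:,2],px_(),fx(f0),manip.current_qvel(),manip.current_grip_width(),manip.current_ft_torque(),manip.current_tau())
a=snap('top','t3');b=snap('side','s3')
def g(c,f,P,w,h):
    q=[int(v) for v in proj(c,P)]
    return cv2.resize(c['img'][q[1]-h//2:q[1]+h//2,q[0]-w//2:q[0]+w//2,::-1],None,fx=f,fy=f,interpolation=cv2.INTER_CUBIC)
P=vp(-30,0,60)
cv2.imwrite('pics/p1.png',np.hstack([g(a,5,P,70,100),g(b,5,P,90,100)]))
E
```

```text
[-0.07351245 -0.71748833 -1.42928199] [ 0.16750541 -0.01891366 -0.98568971] [ 0.17274384 -0.017699   -0.98480775] -74.58241101038936 0.1777017505063934 [-0.08836077  0.14122673  0.59167533  0.0068367   0.27300844  0.05584404] -0.08966586193402405 [0.04135435 0.08917895 0.0090183 ] [ 6.52772491e-03 -3.85694253e+01 -3.02189255e+01 -3.07304906e-01
 -7.78155494e-01 -6.33893269e-04]
```

View pics/p1.png

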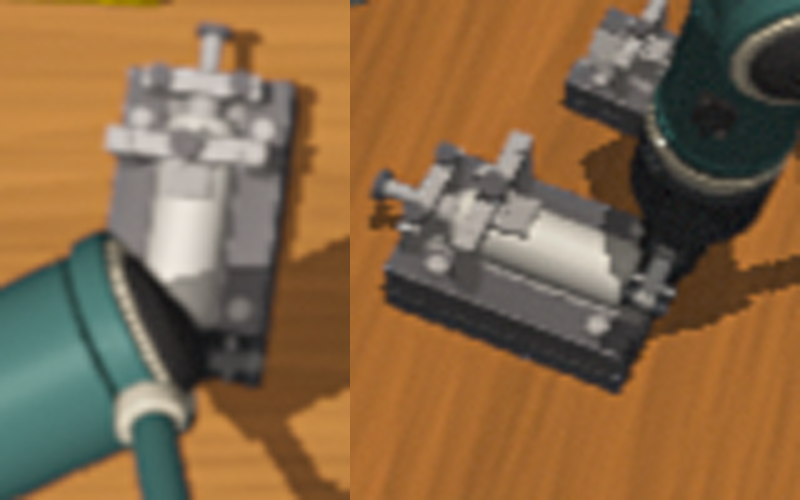

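```bash
python3 - <<'E'
from h import *
f0=np.load('f0.npy')
for _ in range(3):
    manip.wait(.15);print(np.round(manip.current_tcp_pos()-vp(px_(),0,50),2),px_(),fx(f0),np.abs(manip.current_qvel()).max())
x=px_();print(manip.move_linear(vp(x+4,0,50.5),feed=2,until_force=5),px_(),fx(f0))
for _ in range(4):
    manip.wait(.05);print(np.round(manip.current_tcp_pos()-vp(px_(),0,50),2),px_(),fx(f0),(manip.current_contact_force()-f0).round(1))
print(manip.current_t())
E
```

```text
[-0.13 -1.29 -2.37] -75.82060238685652 0.25053164938382694 0.11400165747550667
[-0.14 -1.34 -2.48] -76.00284629301153 -0.11266996358250977 0.15431201091071248
[-0.14 -1.33 -2.44] -75.99676453323377 -0.8356072331703124 0.0902912383582956
True -74.21006097044994 -0.6621576486508243
[-0.11 -1.07 -1.55] -74.68894922937079 0.07144525903791034 [-0.1 -0.7 -0.6]
[-0.13 -1.25 -1.92] -75.16679970894954 -0.1290851845630411 [ 0.1 -0.2 -0.8]
[-0.14 -1.41 -2.18] -75.53881582947028 0.31808764642701787 [-0.4 -0.6 -0.3]
[-0.16 -1.52 -2.44] -75.83340991495132 -0.7066372658528207 [ 0.6 -1.  -1.5]
24.1167
```

After a force trigger the arm settles back about 2 mm, but the solid contact repeats near x ≈ -74. For the lean I'll use small commanded steps with force readings instead.

```bash
python3 - <<'E'
from h import *
f0=np.load('f0.npy')
manip.move_linear(vp(-76.5,0,50),feed=10);manip.wait(.1)
print(np.round(manip.current_tcp_pos()-vp(-76.5,0,50),2),fx(f0))
x=-76.5
while x<-70:
    x+=.3; manip.move_linear(vp(x,0,50),feed=5); manip.wait(.06); f=np.mean([fx(f0) for _ in range(3)])
    print(round(x,2),round(px_(),2),round(f,2))
    if f>6: break
print(manip.current_t(),(manip.current_contact_force()-f0).round(1))
E
```

```text
[-0.06 -0.   -0.05] 0.28523997124538836
-76.2 -76.2 1.19
-75.9 -75.89 0.55
-75.6 -75.6 0.32
-75.3 -75.29 -0.75
-75.0 -75.0 -0.17
-74.7 -74.68 0.6
-74.4 -74.4 -1.23
-74.1 -74.06 -0.3
-73.8 -73.8 0.52
-73.5 -73.51 0.35
-73.2 -73.4 0.07
-72.9 -73.32 3.04
-72.6 -73.26 5.42
-72.3 -73.24 5.55
-72.0 -73.19 6.61
29.3167 [-6.6  0.2  1.5]
```

```bash
python3 - <<'E'
from h import *
f0=np.load('f0.npy');x=-72.0
rd=lambda n=6:np.mean([fx(f0) for _ in range(n)])
while x<-66:
    x+=.3; manip.move_linear(vp(x,0,50),feed=5); manip.wait(.06); f=rd()
    print(round(x,2),round(px_(),2),round(f,2))
    if f>14.8: break
for _ in range(7):
    manip.wait(.2);print(round(px_(),2),round(rd(),2))
print(manip.current_t())
E
```

```text
-71.7 -73.17 7.8
-71.4 -73.17 7.83
-71.1 -73.13 8.56
-70.8 -73.15 8.58
-70.5 -73.12 10.14
-70.2 -73.12 10.1
-69.9 -73.09 11.34
-69.6 -73.1 12.05
-69.3 -73.09 13.55
-69.0 -73.09 13.58
-68.7 -73.05 13.13
-68.4 -73.04 14.34
-68.1 -73.05 15.72
-73.03 15.5
-73.05 14.15
-73.03 15.42
-73.05 14.74
-73.01 15.15
-73.04 16.04
-72.99 15.99
34.725
```

The bar stood solid at about 15 N for 1.4 s. I'll retreat and check.

```bash
python3 - <<'E'
from h import *
manip.move_linear(vp(-100,0,50),feed=40)
manip.move_linear(vp(-170,0,130),feed=120)
manip.move_linear(vp(-170,-180,200),feed=150)
print(manip.current_contact_force(),manip.current_t())
a=snap('top','t4');b=snap('side','s4')
def g(c,f,P,w,h):
    q=[int(v) for v in proj(c,P)]
    return cv2.resize(c['img'][q[1]-h//2:q[1]+h//2,q[0]-w//2:q[0]+w//2,::-1],None,fx=f,fy=f,interpolation=cv2.INTER_CUBIC)
P=vp(-10,0,60)
cv2.imwrite('pics/e1.png',np.hstack([g(a,5,P,70,100),g(b,5,P,90,100)]))
E
```

```text
[-0.25398468  0.10165636  0.13342117] 38.15
```

View pics/e1.png

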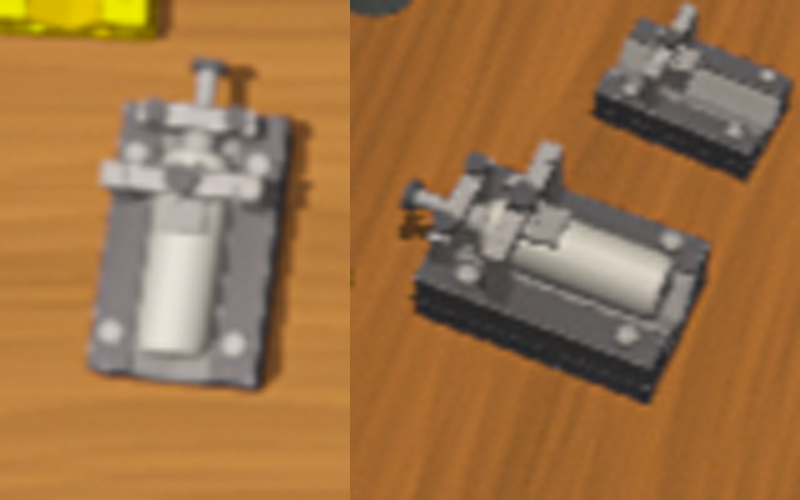

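The bar lies in the groove, its tail at (170,350) in the top crop about 12 mm inside the front face, and its nose behind the bridge at the screw. It is seated and home, with the robot clear.

```bash
python3 -c "
from station import manip
print(manip.job_done())"
```

```text
the job is handed in; nothing more can be done
None
```

The bar is in the large grey V-block, under the hold-down and solid against the back stop; I leaned on it at about 15 N for 1.4 s (highest reading 16 N), backed off clear, and handed the job in at about 38 s with no verdict returned.

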